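# Locate a stove-stand tube in the drilling fixture and clamp it

## Task

Locate the loose steel tube in the fixture and clamp it. Push it up to the fence at two points, first on the end-stop side of the clamp, then on the other side, pressing it firmly but gently (about 10 N) each time until it lies along the whole fence, and slide it along until its end touches the end stop; the fence is held by magnets only, so never shove it hard. Then press the clamp's handle fully down, and leave the things standing around alone.

Things in the scene. Friction and masses are not known exactly. Their poses are not given: they have to be found in the camera images.
- tube_mid (a point): Centre of the loose work piece: a rectangular steel tube, 360 mm long (its y axis), 40 mm wide (x), 20 mm high (z), open ends, 0.4 to 0.6 kg, lying askew on the fixture plate; 10 mm above the plate's top. Pushing it over the plate takes 2 to 5 N; about 10 N at a point 60 to 100 mm from its middle beds it. Its x axis points to the fence, its y axis to the end stop.
- jig: Dark steel fixture plate, 270 mm (x) by 500 mm (y), 8 mm thick, fixed on the bench; origin: centre of its underside. Clamp bracket: x = -71 to -11 mm, y = -22 to +22 mm, 49 mm high. THE END STOP: dark block (20 mm long, 34 mm deep, 18 mm high) screwed on at the fence's +y end, its face 200 mm from the fence's middle. Tube home: centre 20 mm from fence face, 180 mm from stop face.
- clamp_handle (a joint): Angle of the clamp's handle, rad: 0 = open (handle points up and back towards the robot, 60 degrees above level, arm lifted); 1.05 = fully down (handle and arm level, foot on the tube). Angle above level = 1.05 minus the value. It stays where left; turning it takes 3 to 4 N at the grip, a little more at the end, where it comes to a firm stop.
- clamp_hinge (a point): The pin on which the clamp handle turns, 40 mm above the plate's top. The pin lies along y (parallel to the plate's y axis); seen from it the handle extends towards the plate's -x.
- clamp_grip (a point): Middle of the handle's black round grip (16 mm thick, 62 mm long), 75 mm from the hinge pin; the grip's end is 102 mm from the pin. It moves with the handle.
- lid: Bystander: metal lid, 110 mm across, 46 mm high with its knob. Origin at the centre of its underside.
- tin: Bystander: upright metal tin, 72 mm across, 85 mm high. Origin at the centre of its underside.
- hammer: Bystander: wooden-handled hammer lying on the bench to the right (-y) of the fixture. Origin at its underside.
- clamp_arm: The clamp's arm, a 12 mm wide metal bar with a round rubber foot (16 mm). Origin: its pin, 42 mm above the plate's top, about 100 mm short of the fence. Open, it stands up to 130 mm above the plate's top; the handle's toggle link moves it, and it then presses its foot on the tube's top, 80 mm from the pin.
- fence_mark (a point): Middle of the line scribed on the plate's top where the fence nominally stands; axes as the plate's. THE FENCE (set by hand, not measured): steel angle-iron, 420 mm long, 30 mm high; its frame: foot of the middle of the face to the tube, x into the fence, y along it. It stands within 9 mm of the mark (x, y) and 2 degrees. Two magnet blocks behind it hold it; over 20 N counts as shoved loose.

How it is judged:
By the outcome, as a careful person would: the job done as asked, in the order asked, and still so for the second after the job is handed in, with the robot touching nothing.
It also fails if it takes over 72 s, if anything falls off the work surface, if the arm or the gripper's body presses on something with over 40 N, if the wrist force passes 120 N, or if a joint passes its speed limit or range.

## Robot

A 6-joint arm with a two-finger parallel gripper is mounted at the origin on the work surface. World frame = base frame: x ahead of the robot, y to its left, z up, the work surface at z = 0. Lengths are in mm, angles in degrees, forces in N, time in s.
With the tool pointing down it reaches from about 300 to 850 mm from the base axis. Payload 4.2 kg.
Tool frame: the origin (TCP) lies at the very end of the fingers, on their centre line; the grasp point (between the pads) lies 19 mm behind it; x points along the fingers, y is the direction in which the jaws open and shut, and the axes are right-handed (so a half turn about x gives the same grasp; the last joint's range is limited). The gripper opens to 91 mm and grips with 3 to 60 N. Pads are 32 mm wide; open, the fingers measure 118 mm over their backs; the gripper's body (76 mm by 178 mm) begins 60 mm behind the grasp point.
Start: joints at [-65.604, 18.312, 89.639, -0, 72.044, -1.146], TCP at [247.934, -518.818, 213.976] pointing down, gripper open.
Joint ranges: [-177.97, 177.97], [-48.28, 115.42], [12.27, 149.76], [-77.06, 257.06], [2.81, 150.46], [-146.56, 146.56]. Speed limits (degrees/s): [147.25, 147.25, 180, 180, 180, 180].

## Interface

Orientations are given as [roll, pitch, yaw] about the fixed x, y, z axes, in that order (R = Rz(yaw) Ry(pitch) Rx(roll)).
In Python, from workcell import sensors, grab_frame, job_done, finder gives the robot as it stands.
- The arm moves only by the tool play_rows, never from a script. Its argument "motion" is a list of rows, each a list of 5 numbers: the shift along the world's x, y, z in m, then the turn about the world's z in rad, then the opening, from 0 (shut) to 1 (fully open). In form: [[tx, ty, tz, roll, fingers], ...]. A call has exactly 8 rows; each row is the pose to reach, as a shift and turn from the pose commanded when the call began; what a row does not reach only later rows make up. A row lasts 1/12 s, in which the tool goes at most 41.7 mm and 7.16 degrees, less where a joint would pass 70% of its speed; a pose out of reach is approached as far as the arm can. A call with a gripper value outside its range is refused whole. The fingers move at their own pace and stop on an object; "squeeze" is the grip in N (left out, the last holds). Time passes only in rows, so rows that repeat a pose let the fingers close, or fill a call up. It gives the time, the measured TCP pose, the force and the opening at its end, in the units of the state.
- sensors.state(): the state, without advancing time (a new reading comes with each control period).
- grab_frame(name): name is "scene" or "side" or "wrist"; returns a dict with "img" (420x560x3 uint8, blue, green, red), "fx", "fy", "cx", "cy" (pixels), "rvec" (rotation vector, rad) and "tvec" (3), from world to camera coordinates, as OpenCV has them; the wrist camera has in their place "tool_from_camera" (4x4, takes a point from camera to tool coordinates, whose origin is the TCP and whose axes are the tool frame's). Camera axes: x right, y down, z forward; pixel columns grow to the right and rows downward; lengths in mm; the calibration is good to about 2 mm. The wrist camera is an equidistant fisheye: a pixel r from the principal point sees the ray r / f radians off the axis. A picture is of the moment at which its call begins: read the wrist's pose just before it. There is no depth.
- job_done(): hands the job in, once; it reports no verdict.
Trained networks look in a picture, given as the dict that the camera call returned (one of the last four; its "shot" number tells which), for a name from the list of things; names that differ only in an ending like _2 or _b are one class to them, and where a whole thing is asked for, a point or a joint stands for the part that bears it (a point fixed in the world has none). Each returns a list of dicts, best first, with "conf" (0 to 1); they miss things now and then, are a little off and sometimes report something else, mostly with a low value. They report only what shows in the picture. A call takes as long as a camera call.
- finder.spot_in(picture, label): "point" ([column, row] in pixels, amid what is visible of it).
- finder.spot_point(picture, label): "point" ([column, row] in pixels: a listed point, or the origin of a listed thing).
The state is a dict: "time_s": time; "qpos": joint angles; "qvel": joint speeds; "effort": joint torques, N m; "ee_pos": TCP position; "ee_rot": TCP orientation; "force": force on the tool from outside, world axes, zero at the start; "torque": the same for the moment, N m; "gripper_width": finger opening in mm.
Only numpy, scipy, OpenCV 4.12 (cv2) and the standard library are available. Lean on these libraries where they do the work, as an engineer would, in place of code of your own. Each camera call takes 0.05 s, during which the arm holds its last target.

## Working session

There is one attempt and no reset: what is moved stays moved. The work goes in short steps, Python scripts to look and compute and a tool call to move; the robot and the scene stay as the last step left them, time stands still between calls to the robot, and variables do not carry over. Pictures are saved under pics/ and viewed, and the job is handed in when it is done.

Besides the shell and the picture viewer there is one more tool, called after "Call:" by a JSON object that holds its "method" and its "body". play_rows: Moves the arm, as the interface text tells. Its arguments: {"type":"object","properties":{"motion":{"type":"array","items":{"type":"array","items":{"type":"number"}}},"squeeze":{"type":"number"}},"required":["motion"]}

```bash
mkdir -p pics; ls
cat > h.py <<'E'
import numpy as np, cv2
from workcell import sensors, grab_frame, job_done, finder
def Rt(p):
    R,_=cv2.Rodrigues(np.array(p["rvec"],float)); return R,np.array(p["tvec"],float).reshape(3)
def onz(p,uv,z):
    R,t=Rt(p); d=np.array([(uv[0]-p["cx"])/p["fx"],(uv[1]-p["cy"])/p["fy"],1.0])
    o=-R.T@t; d=R.T@d; return o+d*(z-o[2])/d[2]
def proj(p,P):
    R,t=Rt(p); c=R@np.array(P,float)+t; return np.array([p["fx"]*c[0]/c[2]+p["cx"],p["fy"]*c[1]/c[2]+p["cy"]])
def tri(ps,uvs):
    A=[];b=[]
    for p,uv in zip(ps,uvs):
        R,t=Rt(p); d=np.array([(uv[0]-p["cx"])/p["fx"],(uv[1]-p["cy"])/p["fy"],1.0]); d=R.T@d; d/=np.linalg.norm(d)
        o=-R.T@t; M=np.eye(3)-np.outer(d,d); A.append(M); b.append(M@o)
    A=np.vstack(A);b=np.hstack(b); x,r,_,_=np.linalg.lstsq(A,b,rcond=None); return x,np.sqrt(r)
E
python3 - <<'E'
from h import *
s=sensors.state(); print({k:np.round(v,3).tolist() for k,v in s.items()})
a=grab_frame("scene"); b=grab_frame("side"); c=grab_frame("wrist")
for n,p in zip(("scene","side","wrist"),(a,b,c)):
    cv2.imwrite(f"pics/{n}0.png",p["img"]); print(n,{k:np.round(v,3).tolist() for k,v in p.items() if k!="img"})
for l in ["tube_mid","jig","clamp_hinge","clamp_grip","lid","tin","hammer","clamp_arm","fence_mark"]:
    ra=finder.spot_point(a,l)[:2]; rb=finder.spot_point(b,l)[:2]
    print(l,ra,rb, tri((a,b),(ra[0]["point"],rb[0]["point"])) if ra and rb else None)
E
```

```text
pics
{'time_s': 0.0, 'qpos': [-65.605, 18.351, 89.706, -0.001, 72.042, -1.146], 'qvel': [0.022, 0.075, -0.091, -0.069, 0.042, 0.01], 'effort': [0.0, -41.246, -23.197, 0.073, 0.046, -0.0], 'ee_pos': [247.707, -518.369, 213.131], 'ee_rot': [-90.707, 89.902, 114.834], 'force': [-0.203, 0.475, -0.398], 'torque': [0.04, -0.008, -0.039], 'gripper_width': 91.081}
scene {'fx': 383.162, 'fy': 383.162, 'cx': 282.507, 'cy': 203.143, 'rvec': [0.901, 2.608, -0.938], 'tvec': [405.532, -194.889, 1383.154], 'shot': 1}
side {'fx': 488.278, 'fy': 488.278, 'cx': 275.692, 'cy': 209.26, 'rvec': [2.273, -0.068, 0.026], 'tvec': [-548.492, 115.918, 1149.394], 'shot': 2}
wrist {'fx': 325.192, 'fy': 325.192, 'cx': 278.1, 'cy': 210.106, 'tool_from_camera': [[0.001, -0.263, 0.965, -169.437], [1.0, -0.001, -0.001, -0.279], [0.001, 0.965, 0.263, -73.234], [0.0, 0.0, 0.0, 1.0]], 'shot': 3}
tube_mid [{'point': [265.6, 237.2], 'conf': 0.82}] [{'point': [297.5, 234.7], 'conf': 0.64}, {'point': [234.9, 158.3], 'conf': 0.31}] (array([603.41077849,  29.66832215,  14.32415287]), array([1.34687604]))
jig [{'point': [271.7
[... 572 characters left out ...]
 [290.8, 150.8], 'conf': 0.77}] (array([615.83598049, 440.41713762, -11.51552948]), array([9.20491773]))
tin [{'point': [395.9, 296.6], 'conf': 0.58}] [{'point': [231.6, 159.0], 'conf': 0.71}] (array([438.86398578, 386.94676036,  -0.65303257]), array([0.93711444]))
hammer [{'point': [217.2, 147.1], 'conf': 0.92}] [{'point': [265.7, 405.8], 'conf': 0.92}, {'point': [233.8, 159.0], 'conf': 0.74}] (array([ 505.83136216, -396.77638569,    6.19776216]), array([4.37274348]))
clamp_arm [{'point': [276.9, 222.5], 'conf': 0.42}] [{'point': [276.9, 223.8], 'conf': 0.83}] (array([557.07026648,  29.84082568,  50.64549859]), array([4.28815131]))
fence_mark [] [{'point': [244.3, 204.6], 'conf': 0.7}] None
```

View pics/scene0.png

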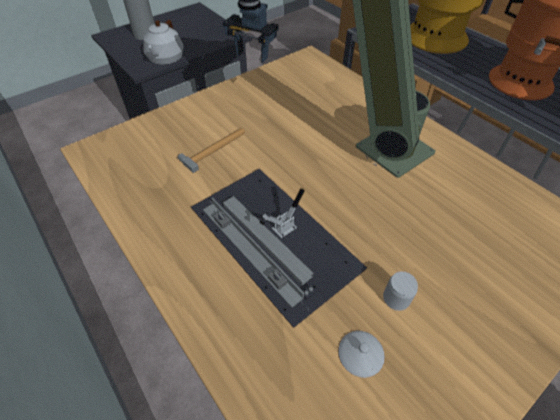

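View pics/side0.png

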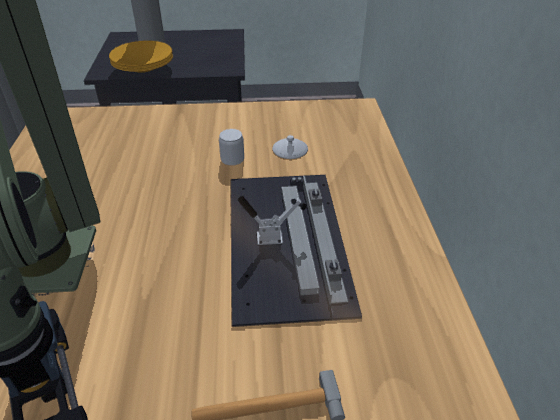

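View pics/wrist0.png

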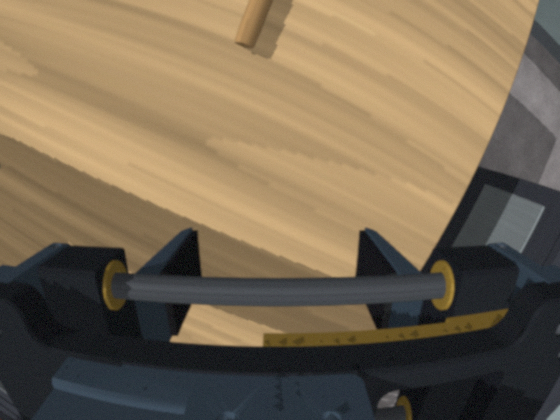

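Scene: plate at about (275,245), tube between the clamp (285,222) and the fence on its far side. The tin, lid and hammer are clear of the plate. The side view agrees. Next I'll zoom in.

Run:
```python
import cv2
a=cv2.imread("pics/scene0.png")[165:325,185:375]; cv2.imwrite("pics/scene0z.png",cv2.resize(a,(760,640)[:2] if 0 else (712,600),interpolation=cv2.INTER_CUBIC))
b=cv2.imread("pics/side0.png")[165:330,220:370]; cv2.imwrite("pics/side0z.png",cv2.resize(b,(545,600),interpolation=cv2.INTER_CUBIC))
```

```text
(no output)
```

View pics/scene0z.png

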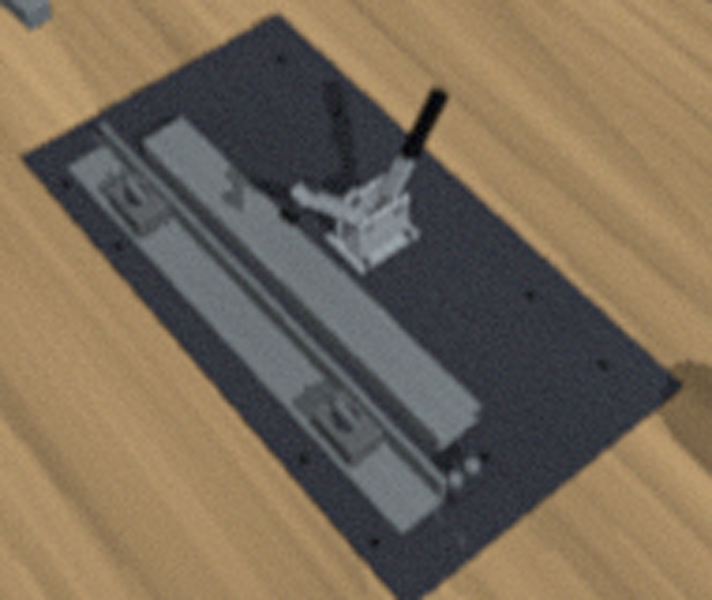

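View pics/side0z.png

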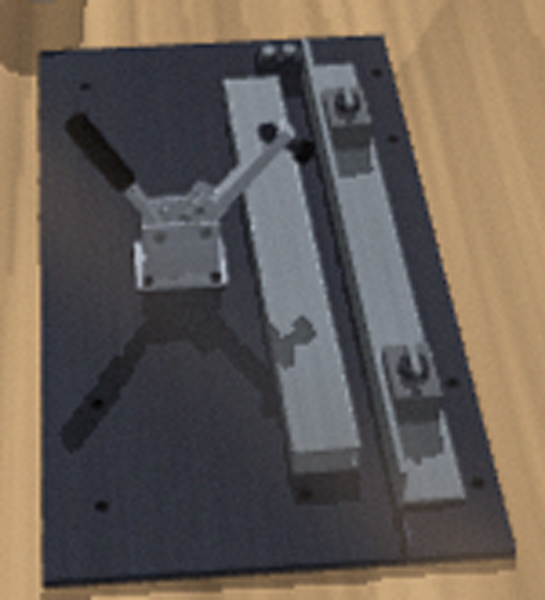

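```bash
cat > m.py <<'E'
from h import *
import pickle
E
python3 - <<'E'
from h import *
a=grab_frame("scene"); b=grab_frame("side")
S=lambda u,v:(185+(u+.5)/3.747-.5,165+(v+.5)/3.75-.5)
D=lambda u,v:(220+(u+.5)/3.633-.5,165+(v+.5)/3.636-.5)
def show(n,z,sc,sd):
    for i,(x,y) in enumerate(zip(sc,sd)):
        A=onz(a,S(*x),z) if x else None;B=onz(b,D(*y),z) if y else None
        T=tri((a,b),(S(*x),D(*y))) if x and y else None
        print(n,i,[None if q is None else np.round(q,1) for q in (A,B)],T)
# order: -x-y, +x-y, +x+y, -x+y
show("jig",8,[(280,14),(22,157),(405,600),(680,383)],[(43,583),(515,550),(384,37),(40,52)])
show("tube",28,[(183,117),(143,143),(437,443),(480,410)],[(291,455),(358,448),(278,77),(225,82)])
show("fencetop",38,[(100,122),(445,490)],[None,(304,40)])
E
```

```text
jig 0 [array([ 447.4, -214.9,    8. ]), array([ 446.5, -222.5,    8. ])] (array([ 445.56025925, -218.75871962,    3.43327189]), array([0.90016576]))
jig 1 [array([ 715.7, -211.6,    8. ]), array([ 714.4, -216. ,    8. ])] (array([ 715.02473175, -213.87878595,    5.25029474]), array([0.1507252]))
jig 2 [array([704.2, 280.1,   8. ]), array([706.5, 277.6,   8. ])] (array([705.43088146, 279.51075557,   7.18292715]), array([2.07546222]))
jig 3 [array([439.5, 277.7,   8. ]), array([438.6, 274.9,   8. ])] (array([438.45894766, 277.19841094,   6.28122683]), array([0.05706344]))
tube 0 [array([ 593.5, -150.3,   28. ]), array([ 591.7, -155.4,   28. ])] (array([ 592.13558158, -152.75198423,   24.76989949]), array([0.11463018]))
tube 1 [array([ 635.1, -146.9,   28. ]), array([ 631.5, -152.5,   28. ])] (array([ 632.88583104, -149.65019169,   24.18123858]), array([1.24160589]))
tube 2 [array([620.4, 212.1,  28. ]), array([616.6, 205.9,  28. ])] (array([617.94652742, 210.67580797,  23.91606182]), array([1.25843476]))
tube 3 [array([579.4, 211. ,  28. ]), array([577. , 202.3,  28. ])] (array([577.36467665, 209.01614447,  22.88387649]), array([0.15779817]))
fencetop 0 [array([ 654.5, -180. ,   38. ]), None] None
fencetop 1 [array([642.6, 246.3,  38. ]), array([638.7, 237.1,  38. ])] (array([640.11348741, 244.44508603,  32.34922636]), array([0.66039958]))
```

Call:
{"method": "play_rows", "body": {"motion": [[0.15,0.295,0,-0.206,0],[0.15,0.295,0,-0.206,0],[0.15,0.295,0,-0.206,0],[0.15,0.295,0,-0.206,0],[0.15,0.295,0,-0.206,0],[0.15,0.295,0,-0.206,0],[0.15,0.295,0,-0.206,0],[0.15,0.295,0,-0.206,0]], "squeeze": 60}}

```text
time_s: 1.82
ee_pos: [398.5, -221.8, 214.3]
ee_rot: [146.5, 90.0, -19.7]
force: [0.0, -0.6, 1.3]
gripper_width: 40.8
```

Call:
{"method": "play_rows", "body": {"motion": [[0.15,0.315,0,-0.18,0],[0.15,0.315,0,-0.18,0],[0.15,0.315,0,-0.18,0],[0.15,0.315,0,-0.18,0],[0.15,0.315,0,-0.18,0],[0.15,0.315,0,-0.18,0],[0.15,0.315,0,-0.18,0],[0.15,0.315,0,-0.18,0]]}}

```text
time_s: 2.48
ee_pos: [539.0, 73.5, 214.2]
ee_rot: [151.0, 90.0, -25.6]
force: [0.7, -0.9, -0.4]
gripper_width: 0.3
```

Run:
```python
from h import *
from scipy.spatial.transform import Rotation as Ro
s=sensors.state(); print({k:np.round(v,2).tolist() for k,v in s.items()})
R=Ro.from_euler('xyz',s["ee_rot"],degrees=True).as_matrix(); print(R.round(3))
c=grab_frame("wrist"); cv2.imwrite("pics/wrist1.png",c["img"])
a=grab_frame("scene"); b=grab_frame("side")
print(finder.spot_point(a,"fence_mark"),finder.spot_point(b,"fence_mark"),finder.spot_point(c,"fence_mark"),finder.spot_point(c,"tube_mid"))
```

```text
{'time_s': 2.48, 'qpos': [6.57, 15.5, 93.67, -0.02, 70.8, 93.12], 'qvel': [46.12, 23.84, -33.24, -0.49, 8.75, 45.86], 'effort': [-2.24, -41.5, -21.08, 0.25, -0.03, -0.64], 'ee_pos': [539.04, 73.52, 214.16], 'ee_rot': [150.95, 89.97, -25.6], 'force': [0.69, -0.89, -0.45], 'torque': [0.03, 0.04, -0.03], 'gripper_width': 0.29}
[[ 0.     0.06  -0.998]
 [-0.    -0.998 -0.06 ]
 [-1.     0.    -0.   ]]
[{'point': [251.3, 248.4], 'conf': 0.97}] [{'point': [315.5, 235.4], 'conf': 0.72}] [{'point': [317.4, 93.6], 'conf': 0.74}] [{'point': [318.2, 133.3], 'conf': 0.58}]
```

View pics/wrist1.png

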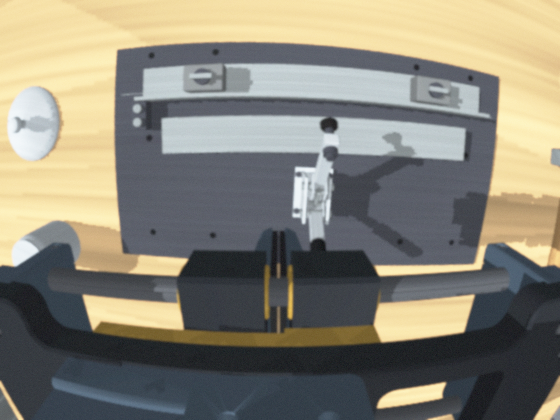

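Call:
{"method": "play_rows", "body": {"motion": [[0,0,0,1.0,0],[0,0,0,1.0,0],[0,0,0,1.0,0],[0,0,0,1.0,0],[0,0,0,1.0,0],[0,0,0,1.0,0],[0,0,0,1.0,0],[0,0,0,1.0,0]]}}

```text
time_s: 3.5
ee_pos: [538.1, 69.7, 214.3]
ee_rot: [90.0, 90.0, -29.1]
force: [-0.4, -0.4, 0.9]
gripper_width: 0.5
```

```bash
cat >> h.py <<'E'
from scipy.spatial.transform import Rotation as Ro
def rot(s): return Ro.from_euler('xyz',s["ee_rot"],degrees=True).as_matrix()
def stt():
    s=sensors.state(); R=rot(s); print("t",round(s["time_s"],2),"pos",np.round(s["ee_pos"],1),"jaw",round(np.degrees(np.arctan2(R[1,1],R[0,1])),2),"q6",round(s["qpos"][5],1),"F",np.round(s["force"],1)); return s
def wz(s,c,uv,z):
    # equidistant fisheye pixel -> world point on plane z
    u=(uv[0]-c["cx"])/c["fx"]; v=(uv[1]-c["cy"])/c["fy"]; r=np.hypot(u,v)
    d=np.array([np.sin(r)*u/r,np.sin(r)*v/r,np.cos(r)]) if r>0 else np.array([0,0,1.])
    T=np.array(c["tool_from_camera"]); R=rot(s)
    o=R@T[:3,3]+np.array(s["ee_pos"]); d=R@T[:3,:3]@d
    return o+d*(z-o[2])/d[2]
E
python3 - <<'E'
from h import *
s=stt()
c=grab_frame("wrist"); cv2.imwrite("pics/wrist2.png",c["img"])
a=grab_frame("scene"); b=grab_frame("side")
for l in("fence_mark","tube_mid","clamp_hinge","clamp_grip","clamp_arm"):
  ra=finder.spot_point(a,l); rb=finder.spot_point(b,l); print(l,ra[:1],rb[:1],tri((a,b),(ra[0]["point"],rb[0]["point"])) if ra and rb else None)
E
```

```text
t 3.5 pos [538.1  69.7 214.3] jaw -29.07 q6 35.2 F [-0.4 -0.4  0.9]
fence_mark [{'point': [254.9, 245.4], 'conf': 0.64}] [{'point': [314.6, 235.3], 'conf': 0.68}] (array([644.24084866,  30.60131858,   9.54523469]), array([3.25319336]))
tube_mid [{'point': [265.8, 232.0], 'conf': 0.56}] [{'point': [299.1, 236.3], 'conf': 0.59}] (array([600.67425923,  18.60689254,  22.00559409]), array([9.31844191]))
clamp_hinge [{'point': [287.2, 215.8], 'conf': 0.6}] [{'point': [258.6, 226.8], 'conf': 0.68}] (array([514.48564174,  26.24182624,  45.90050374]), array([6.19835268]))
clamp_grip [] [{'point': [244.6, 203.2], 'conf': 0.77}] None
clamp_arm [{'point': [397.9, 296.0], 'conf': 0.58}] [{'point': [276.1, 226.2], 'conf': 0.59}] (array([ 472.79991993,  326.57871318, -139.56420767]), array([159.87089032]))
```

View pics/wrist2.png

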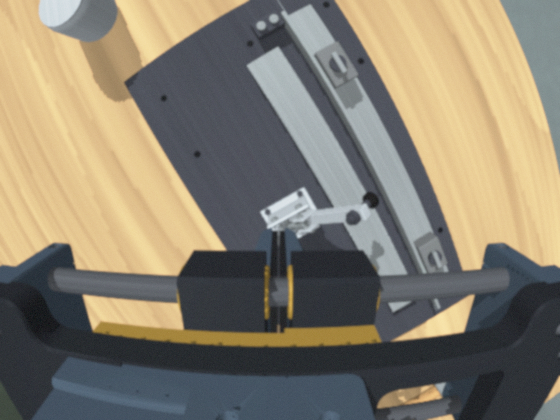

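Call:
{"method": "play_rows", "body": {"motion": [[0.007,0.045,0,0.53,0],[0.007,0.045,0,0.53,0],[0.007,0.045,0,0.53,0],[0.007,0.045,-0.03,0.53,0],[0.007,0.045,-0.06,0.53,0],[0.007,0.045,-0.08,0.53,0],[0.007,0.045,-0.08,0.53,0],[0.007,0.045,-0.08,0.53,0]]}}

```text
time_s: 4.82
ee_pos: [545.1, 116.4, 133.4]
ee_rot: [-80.1, 89.9, -169.0]
force: [-0.4, 1.0, -0.7]
gripper_width: 0.2
```

Run:
```python
from h import *
s=stt()
c=grab_frame("wrist"); cv2.imwrite("pics/wrist3.png",cv2.resize(c["img"][:280],None,fx=1.4,fy=1.4))
```

```text
t 4.82 pos [545.1 116.4 133.4] jaw 1.08 q6 9.8 F [-0.4  1.  -0.7]
```

View pics/wrist3.png

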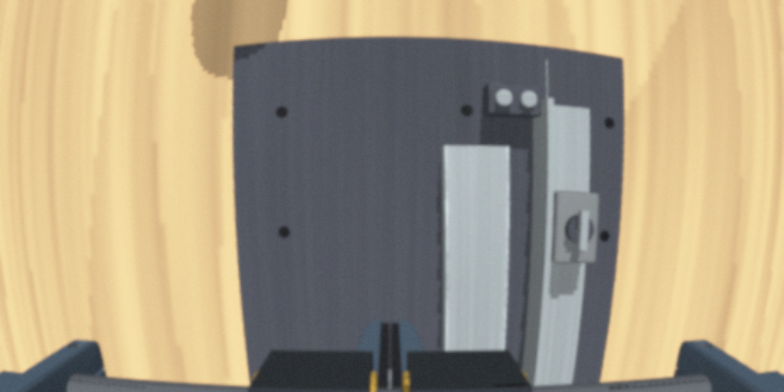

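Run:
```python
from h import *
s=stt()
c=grab_frame("wrist")
q=lambda u,v,z:np.round(wz(s,c,((u+.5)/1.4-.5,(v+.5)/1.4-.5),z),1)
print("tube end",q(445,146,28),q(509,146,28),"tube low",q(443,345,28),q(507,345,28))
print("stop",q(488,115,26),q(536,115,26))
print("fence top",q(548,110,38),q(538,378,38),"foot",q(530,150,8),q(523,378,8))
print("jig +y edge",q(235,46,8),q(622,58,8))
```

```text
t 4.87 pos [546.2 116.6 134.8] jaw 1.08 q6 9.8 F [ 0.5 -0.1  0.4]
tube end [576.9 208.3  28. ] [616.5 210.7  28. ] tube low [580.8  81.8  28. ] [624.2  81.9  28. ]
stop [603.3 229.3  26. ] [634.2 232.   26. ]
fence top [637.9 234.2  38. ] [645.9  61.8  38. ] foot [636.4 210.6   8. ] [645.4  47.6   8. ]
jig +y edge [438.8 280.5   8. ] [706.  285.4   8. ]
```

Call:
{"method": "play_rows", "body": {"motion": [[0.002,0,-0.035,0,0],[0.002,0,-0.07,0,0],[0.002,0,-0.095,0,0],[0.002,0,-0.11,0,0],[0.002,0,-0.115,0,0],[0.002,0,-0.115,0,0],[0.002,0,-0.115,0,0],[0.002,0,-0.115,0,0]]}}

```text
time_s: 5.58
ee_pos: [549.2, 116.7, 20.9]
ee_rot: [99.9, 89.8, 10.9]
force: [-0.3, 0.3, -0.2]
gripper_width: 0.3
```

Call:
{"method": "play_rows", "body": {"motion": [[0.003,0,-0.002,0,0],[0.006,0,-0.003,0,0],[0.009,0,-0.003,0,0],[0.012,0,-0.003,0,0],[0.015,0,-0.003,0,0],[0.018,0,-0.003,0,0],[0.021,0,-0.003,0,0],[0.024,0,-0.003,0,0]]}}

```text
time_s: 6.25
ee_pos: [571.2, 116.4, 15.8]
ee_rot: [-88.4, 89.9, -177.3]
force: [-3.1, 0.9, 2.2]
gripper_width: 0.4
```

Call:
{"method": "play_rows", "body": {"motion": [[0.002,0,0,0,0],[0.004,0,0,0,0],[0.0055,0,0,0,0],[0.007,0,0,0,0],[0.008,0,0,0,0],[0.009,0,0,0,0],[0.01,0,0,0,0],[0.01,0,0,0,0]]}}

```text
time_s: 6.92
ee_pos: [581.9, 116.3, 15.9]
ee_rot: [84.9, 90.0, -4.0]
force: [-2.6, 0.4, 0.5]
gripper_width: 0.3
```

Run:
```python
from h import *
s=stt()
c=grab_frame("wrist"); cv2.imwrite("pics/wrist4.png",cv2.resize(c["img"][:280],None,fx=1.4,fy=1.4))
```

```text
t 6.92 pos [581.9 116.3  15.9] jaw 1.09 q6 9.1 F [-2.6  0.4  0.5]
```

View pics/wrist4.png

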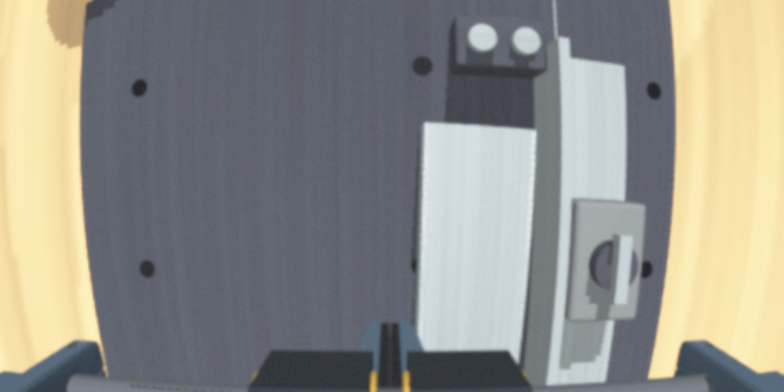

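Call:
{"method": "play_rows", "body": {"motion": [[0.0005,0,0,0,0],[0.001,0,0,0,0],[0.0015,0,0,0,0],[0.002,0,0,0,0],[0.002,0,0,0,0],[0.002,0,0,0,0],[0.002,0,0,0,0],[0.002,0,0,0,0]]}}

```text
time_s: 7.63
ee_pos: [583.9, 116.3, 16.0]
ee_rot: [85.6, 90.0, -3.4]
force: [-1.7, -0.8, -1.3]
gripper_width: 0.5
```

Call:
{"method": "play_rows", "body": {"motion": [[0.0005,0,0,0,0],[0.001,0,0,0,0],[0.0015,0,0,0,0],[0.002,0,0,0,0],[0.002,0,0,0,0],[0.002,0,0,0,0],[0.002,0,0,0,0],[0.002,0,0,0,0]]}}

```text
time_s: 8.3
ee_pos: [585.6, 116.4, 16.0]
ee_rot: [92.4, 90.0, 3.4]
force: [-2.3, 0.2, -0.5]
gripper_width: 0.3
```

Call:
{"method": "play_rows", "body": {"motion": [[0.0005,0,0,0,0],[0.001,0,0,0,0],[0.0015,0,0,0,0],[0.002,0,0,0,0],[0.002,0,0,0,0],[0.002,0,0,0,0],[0.002,0,0,0,0],[0.002,0,0,0,0]]}}

```text
time_s: 8.97
ee_pos: [586.3, 116.4, 15.9]
ee_rot: [-88.1, 89.9, -177.1]
force: [-5.1, 0.5, 2.9]
gripper_width: 0.2
```

Call:
{"method": "play_rows", "body": {"motion": [[0.0005,0,0,0,0],[0.001,0,0,0,0],[0.0015,0,0,0,0],[0.0015,0,0,0,0],[0.0015,0,0,0,0],[0.0015,0,0,0,0],[0.0015,0,0,0,0],[0.0015,0,0,0,0]]}}

```text
time_s: 9.63
ee_pos: [586.3, 116.4, 15.9]
ee_rot: [-88.4, 89.7, -177.3]
force: [-8.8, 1.6, 5.2]
gripper_width: 0.3
```

Run:
```python
from h import *
for i in range(3): s=stt(); c=grab_frame("wrist")
cv2.imwrite("pics/wrist5.png",cv2.resize(c["img"][:280],None,fx=1.4,fy=1.4))
```

```text
t 9.63 pos [586.3 116.4  15.9] jaw 1.06 q6 9.0 F [-8.8  1.6  5.2]
t 9.68 pos [586.3 116.4  15.9] jaw 1.07 q6 9.0 F [-8.4  0.5  5. ]
t 9.73 pos [586.3 116.4  15.9] jaw 1.06 q6 9.0 F [-9.1  0.5  4.5]
```

View pics/wrist5.png

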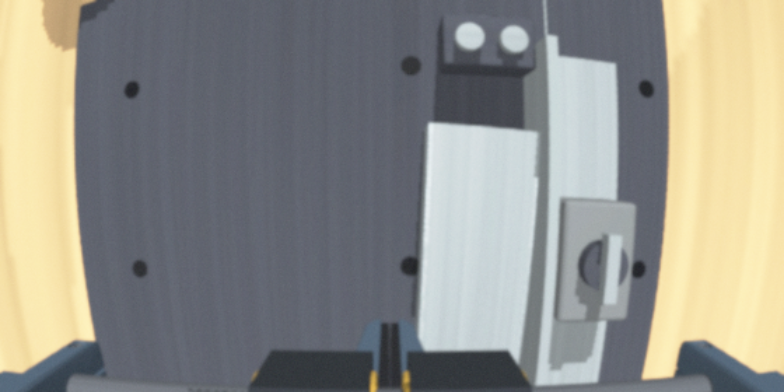

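Call:
{"method": "play_rows", "body": {"motion": [[0.0005,0,0,0,0],[0.0005,0,0,0,0],[0.0005,0,0,0,0],[0.0005,0,0,0,0],[0.0005,0,0,0,0],[0.0005,0,0,0,0],[0.0005,0,0,0,0],[0.0005,0,0,0,0]]}}

```text
time_s: 10.45
ee_pos: [586.4, 116.4, 15.9]
ee_rot: [-88.6, 89.6, -177.6]
force: [-9.6, 0.8, 5.3]
gripper_width: 0.5
```

Call:
{"method": "play_rows", "body": {"motion": [[-0.03,0,0,0,0],[-0.03,0,0.035,0,0],[-0.03,0,0.075,0,0],[-0.03,0,0.115,0,0],[-0.03,0,0.155,0,0],[-0.03,0,0.18,0,0],[-0.03,-0.035,0.18,0,0],[-0.03,-0.075,0.18,0,0]]}}

```text
time_s: 11.12
ee_pos: [562.4, 42.3, 199.2]
ee_rot: [91.5, 89.4, 2.9]
force: [-0.0, -0.8, -0.8]
gripper_width: 0.5
```

Call:
{"method": "play_rows", "body": {"motion": [[0,-0.04,0,0,0],[0,-0.08,0,0,0],[0,-0.097,0,0,0],[0,-0.097,0,0,0],[0,-0.097,-0.03,0,0],[0,-0.097,-0.05,0,0],[0,-0.097,-0.06,0,0],[0,-0.097,-0.06,0,0]]}}

```text
time_s: 11.78
ee_pos: [558.7, -54.9, 133.9]
ee_rot: [-99.4, 89.8, 171.7]
force: [-0.5, 0.5, -0.2]
gripper_width: 0.2
```

Run:
```python
from h import *
s=stt(); c=grab_frame("wrist")
cv2.imwrite("pics/wrist6.png",cv2.resize(c["img"],None,fx=1.4,fy=1.4))
```

```text
t 11.78 pos [558.7 -54.9 133.9] jaw 1.13 q6 -7.9 F [-0.5  0.5 -0.2]
```

View pics/wrist6.png

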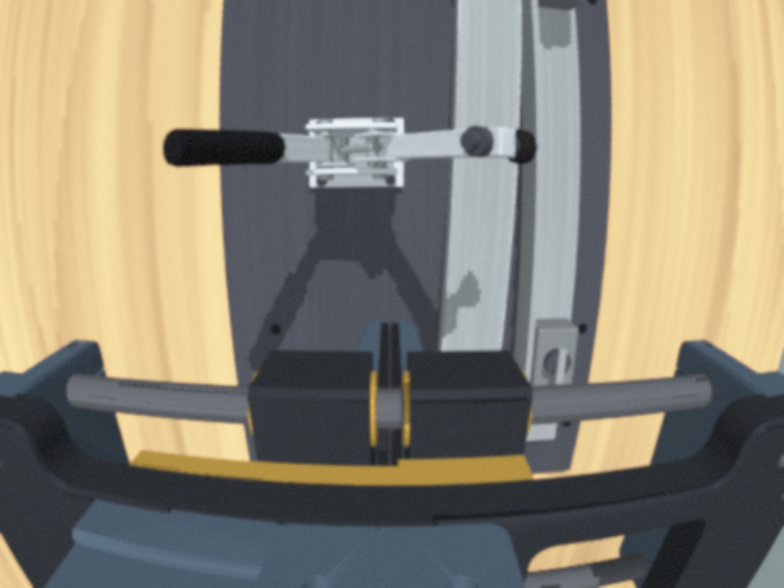

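Call:
{"method": "play_rows", "body": {"motion": [[-0.004,0,-0.035,0,0],[-0.004,0,-0.07,0,0],[-0.004,0,-0.095,0,0],[-0.004,0,-0.11,0,0],[-0.004,0,-0.118,0,0],[-0.004,0,-0.118,0,0],[-0.004,0,-0.118,0,0],[-0.004,0,-0.118,0,0]]}}

```text
time_s: 12.5
ee_pos: [557.2, -55.7, 19.7]
ee_rot: [82.4, 89.8, -6.5]
force: [-0.3, -0.7, 0.5]
gripper_width: 0.3
```

Call:
{"method": "play_rows", "body": {"motion": [[0.003,0,0,0,0],[0.006,0,0,0,0],[0.009,0,0,0,0],[0.012,0,0,0,0],[0.015,0,0,0,0],[0.018,0,0,0,0],[0.02,0,0,0,0],[0.02,0,0,0,0]]}}

```text
time_s: 13.17
ee_pos: [576.1, -55.6, 17.9]
ee_rot: [82.0, 90.0, -7.0]
force: [-0.5, 0.1, -0.9]
gripper_width: 0.5
```

Run:
```python
from h import *
s=stt(); c=grab_frame("wrist")
cv2.imwrite("pics/wrist7.png",cv2.resize(c["img"][:280],None,fx=1.4,fy=1.4))
```

```text
t 13.17 pos [576.1 -55.6  17.9] jaw 1.09 q6 -7.7 F [-0.5  0.1 -0.9]
```

View pics/wrist7.png

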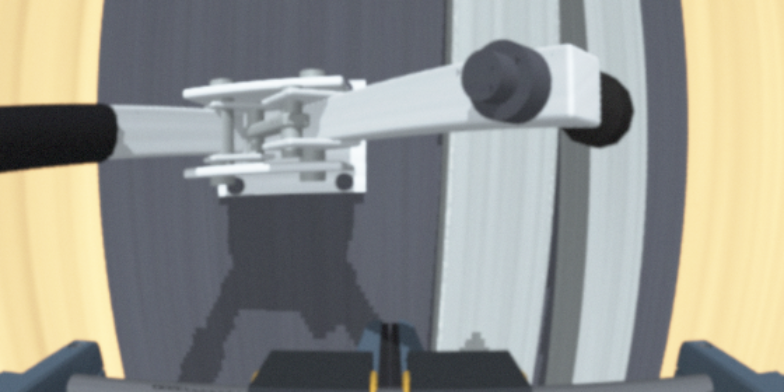

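Call:
{"method": "play_rows", "body": {"motion": [[0.002,0,-0.001,0,0],[0.004,0,-0.001,0,0],[0.006,0,-0.001,0,0],[0.008,0,-0.001,0,0],[0.009,0,-0.001,0,0],[0.01,0,-0.001,0,0],[0.01,0,-0.001,0,0],[0.01,0,-0.001,0,0]]}}

```text
time_s: 13.88
ee_pos: [584.8, -55.7, 16.9]
ee_rot: [-91.9, 89.9, 179.2]
force: [-3.9, -0.1, 1.1]
gripper_width: 0.1
```

Call:
{"method": "play_rows", "body": {"motion": [[0.0005,0,0,0,0],[0.001,0,0,0,0],[0.0015,0,0,0,0],[0.002,0,0,0,0],[0.0025,0,0,0,0],[0.003,0,0,0,0],[0.003,0,0,0,0],[0.003,0,0,0,0]]}}

```text
time_s: 14.55
ee_pos: [588.8, -55.6, 16.9]
ee_rot: [89.5, 90.0, 0.6]
force: [-1.8, -0.8, -1.0]
gripper_width: 0.0
```

Call:
{"method": "play_rows", "body": {"motion": [[0.0005,0,0,0,0],[0.001,0,0,0,0],[0.0015,0,0,0,0],[0.002,0,0,0,0],[0.0025,0,0,0,0],[0.0025,0,0,0,0],[0.0025,0,0,0,0],[0.0025,0,0,0,0]]}}

```text
time_s: 15.22
ee_pos: [591.2, -55.6, 17.0]
ee_rot: [88.0, 90.0, -0.9]
force: [-0.8, 1.1, -0.5]
gripper_width: 0.1
```

Call:
{"method": "play_rows", "body": {"motion": [[0.0005,0,0,0,0],[0.001,0,0,0,0],[0.0015,0,0,0,0],[0.0015,0,0,0,0],[0.0015,0,0,0,0],[0.0015,0,0,0,0],[0.0015,0,0,0,0],[0.0015,0,0,0,0]]}}

```text
time_s: 15.88
ee_pos: [592.5, -55.6, 17.0]
ee_rot: [93.4, 90.0, 4.5]
force: [-1.5, 0.1, 0.5]
gripper_width: 0.4
```

Call:
{"method": "play_rows", "body": {"motion": [[0.0005,0,0,0,0],[0.001,0,0,0,0],[0.0015,0,0,0,0],[0.002,0,0,0,0],[0.002,0,0,0,0],[0.002,0,0,0,0],[0.002,0,0,0,0],[0.002,0,0,0,0]]}}

```text
time_s: 16.55
ee_pos: [594.7, -55.6, 17.0]
ee_rot: [85.6, 90.0, -3.3]
force: [-1.7, 1.2, 0.5]
gripper_width: 0.6
```

Call:
{"method": "play_rows", "body": {"motion": [[0.0005,0,0,0,0],[0.001,0,0,0,0],[0.0015,0,0,0,0],[0.0015,0,0,0,0],[0.0015,0,0,0,0],[0.0015,0,0,0,0],[0.0015,0,0,0,0],[0.0015,0,0,0,0]]}}

```text
time_s: 17.22
ee_pos: [596.1, -55.6, 17.0]
ee_rot: [91.9, 90.0, 3.0]
force: [-2.1, -0.6, -0.1]
gripper_width: 0.8
```

Run:
```python
from h import *
s=stt(); c=grab_frame("wrist")
cv2.imwrite("pics/wrist8.png",cv2.resize(c["img"][:280],None,fx=1.4,fy=1.4))
a=grab_frame("scene")["img"][165:325,185:375];cv2.imwrite("pics/scene8.png",cv2.resize(a,(712,600),interpolation=cv2.INTER_CUBIC))
```

```text
t 17.22 pos [596.1 -55.6  17. ] jaw 1.09 q6 -7.5 F [-2.1 -0.6 -0.1]
```

View pics/wrist8.png

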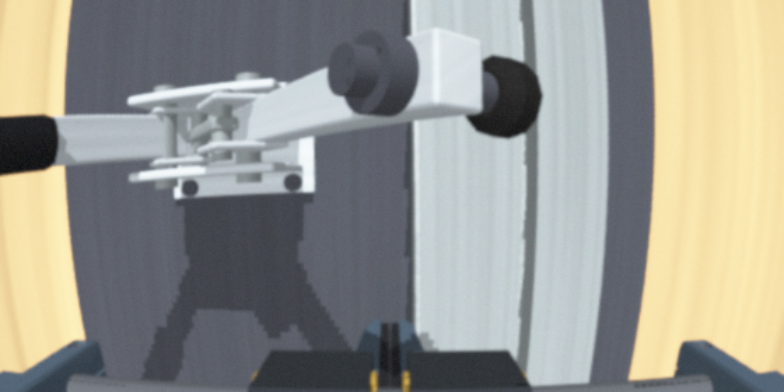

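View pics/scene8.png

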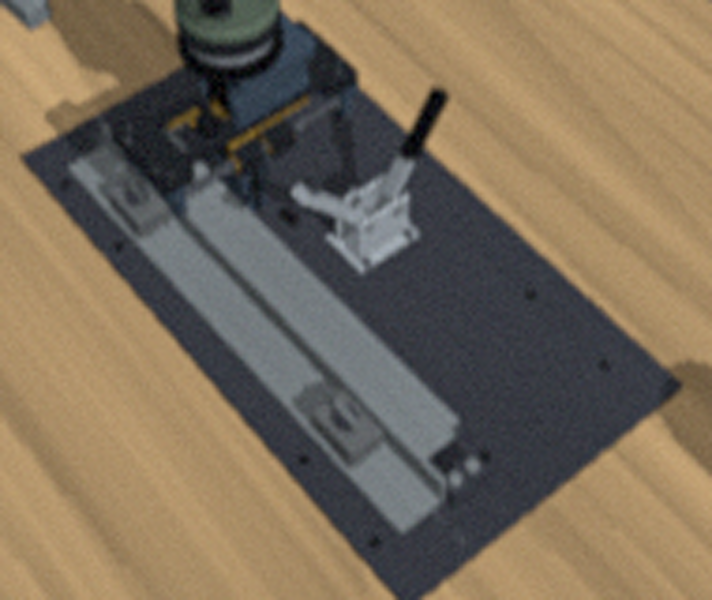

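Call:
{"method": "play_rows", "body": {"motion": [[0.0005,0,0,0,0],[0.001,0,0,0,0],[0.0015,0,0,0,0],[0.002,0,0,0,0],[0.002,0,0,0,0],[0.002,0,0,0,0],[0.002,0,0,0,0],[0.002,0,0,0,0]]}}

```text
time_s: 17.98
ee_pos: [597.0, -55.6, 16.9]
ee_rot: [-92.6, 89.9, 178.5]
force: [-5.5, -0.1, 2.8]
gripper_width: 0.2
```

Call:
{"method": "play_rows", "body": {"motion": [[0.0005,0,0,0,0],[0.001,0,0,0,0],[0.0015,0,0,0,0],[0.0015,0,0,0,0],[0.0015,0,0,0,0],[0.0015,0,0,0,0],[0.0015,0,0,0,0],[0.0015,0,0,0,0]]}}

```text
time_s: 18.65
ee_pos: [597.0, -55.6, 16.9]
ee_rot: [-92.1, 89.7, 179.1]
force: [-7.9, -0.9, 5.7]
gripper_width: 0.0
```

Call:
{"method": "play_rows", "body": {"motion": [[0.0005,0,0,0,0],[0.001,0,0,0,0],[0.001,0,0,0,0],[0.001,0,0,0,0],[0.001,0,0,0,0],[0.001,0,0,0,0],[0.001,0,0,0,0],[0.001,0,0,0,0]]}}

```text
time_s: 19.32
ee_pos: [597.1, -55.6, 16.9]
ee_rot: [-92.1, 89.6, 179.0]
force: [-9.5, -1.1, 5.4]
gripper_width: 0.6
```

Call:
{"method": "play_rows", "body": {"motion": [[-0.03,0,0,0,0],[-0.03,0,0.035,0,0],[-0.03,0,0.075,0,0],[-0.03,0,0.115,0,0],[-0.03,0,0.155,0,0],[-0.03,0,0.195,0,0],[-0.03,0,0.2,0,0],[-0.03,0,0.2,0,0]]}}

```text
time_s: 19.98
ee_pos: [573.6, -55.8, 221.1]
ee_rot: [84.2, 89.4, -4.7]
force: [-0.7, -0.5, -0.4]
gripper_width: 0.2
```

Run:
```python
from h import *
s=stt(); c=grab_frame("wrist")
cv2.imwrite("pics/wrist9.png",cv2.resize(c["img"],None,fx=1.4,fy=1.4))
b=grab_frame("side")["img"][165:330,220:370]; cv2.imwrite("pics/side9.png",cv2.resize(b,(545,600),interpolation=cv2.INTER_CUBIC))
a=grab_frame("scene")["img"][165:325,185:375];cv2.imwrite("pics/scene9.png",cv2.resize(a,(712,600),interpolation=cv2.INTER_CUBIC))
```

```text
t 19.98 pos [573.6 -55.8 221.1] jaw 1.09 q6 -7.8 F [-0.7 -0.5 -0.4]
```

View pics/wrist9.png

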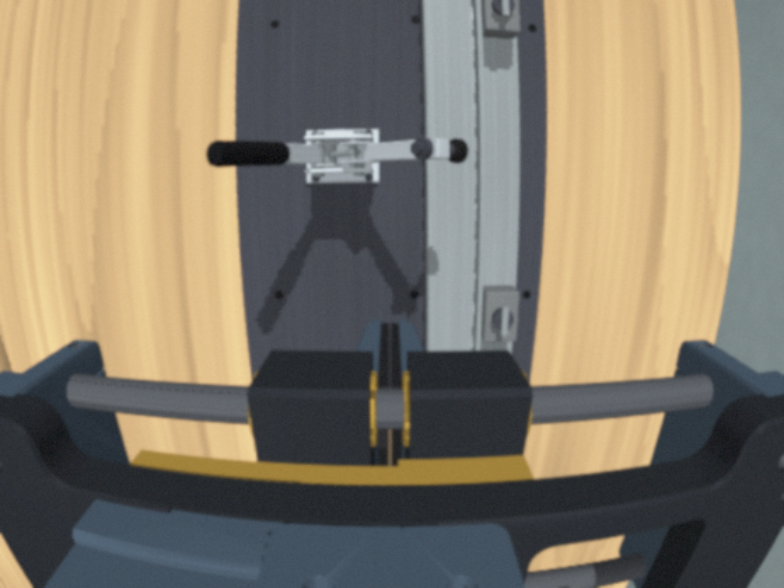

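View pics/scene9.png

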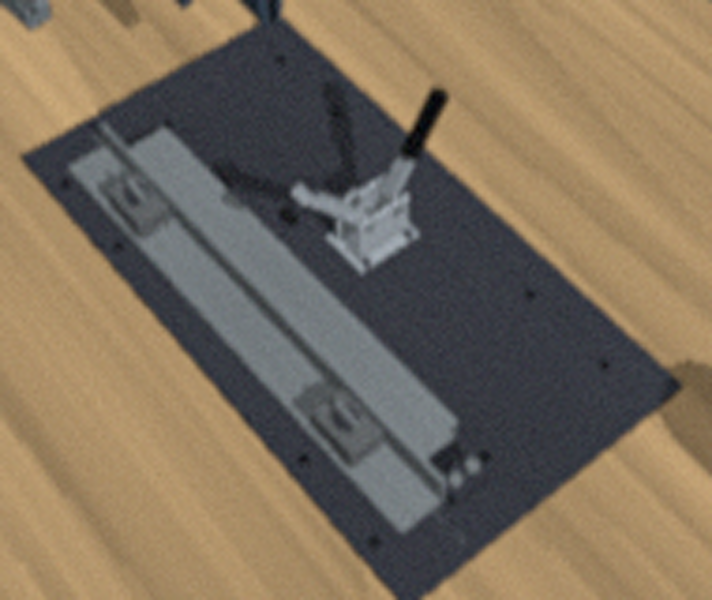

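View pics/side9.png

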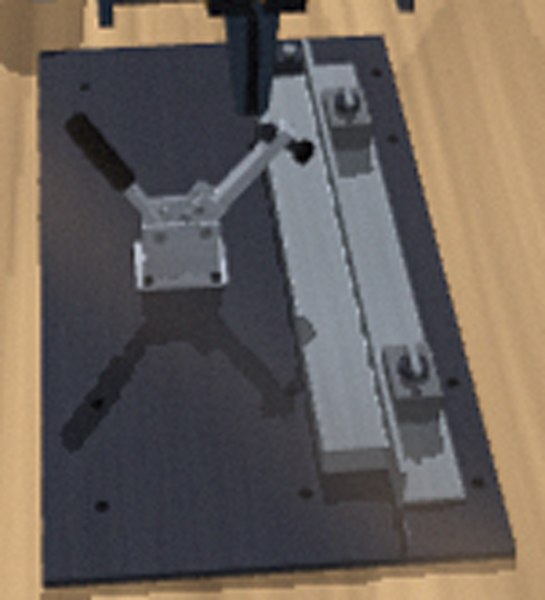

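Run:
```python
from h import *
s=stt(); a=grab_frame("scene"); b=grab_frame("side")
S=lambda u,v:(185+(u+.5)/3.747-.5,165+(v+.5)/3.75-.5)
D=lambda u,v:(220+(u+.5)/3.633-.5,165+(v+.5)/3.636-.5)
for x,y in (((165,126),(322,452)),((None),(389,447)),((457,425),None)):
  print(x and onz(a,S(*x),28), y and onz(b,D(*y),28), x and y and tri((a,b),(S(*x),D(*y))))
```

```text
t 20.13 pos [570.1 -55.5 215.4] jaw 1.09 q6 -7.8 F [-1.   0.5 -0.5]
[ 610.78762779 -151.19827353   28.        ] [ 610.04637199 -154.28765974   28.        ] (array([ 610.18531428, -152.66883982,   26.14238938]), array([0.16131044]))
None [ 649.72304783 -152.89677916   28.        ] None
[600.12481666 209.96693751  28.        ] None None
```

Call:
{"method": "play_rows", "body": {"motion": [[0.015,-0.037,0,0,0],[0.03,-0.074,0,0,0],[0.046,-0.11,0,0,0],[0.058,-0.14,0,0,0],[0.058,-0.14,-0.02,0,0],[0.058,-0.14,-0.05,0,0],[0.058,-0.14,-0.08,0,0],[0.058,-0.14,-0.08,0,0]]}}

```text
time_s: 20.9
ee_pos: [624.0, -194.5, 128.7]
ee_rot: [-109.6, 89.1, 161.5]
force: [-1.4, 0.8, -0.6]
gripper_width: 0.2
```

Run:
```python
from h import *
s=stt(); c=grab_frame("wrist")
cv2.imwrite("pics/wrist10.png",cv2.resize(c["img"],None,fx=1.4,fy=1.4))
```

```text
t 20.9 pos [ 624.  -194.5  128.7] jaw 1.06 q6 -19.4 F [-1.4  0.8 -0.6]
```

View pics/wrist10.png

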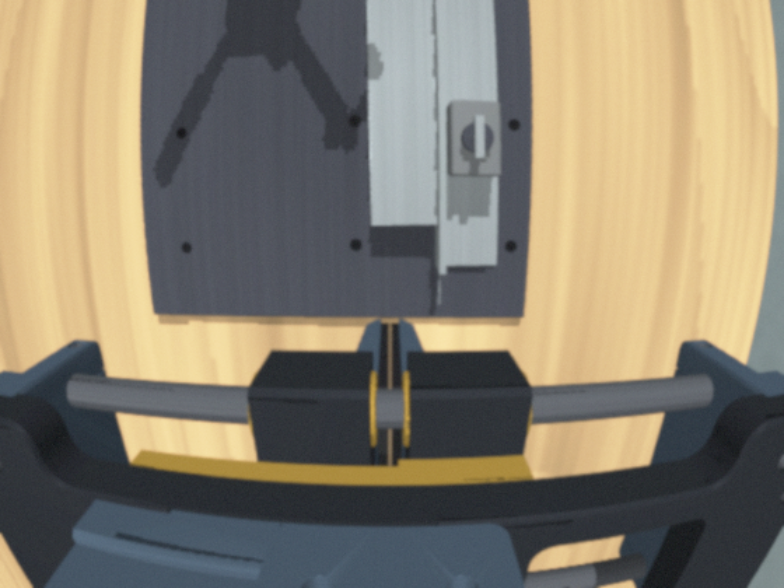

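Call:
{"method": "play_rows", "body": {"motion": [[0.001,0,-0.035,0,0],[0.001,0,-0.07,0,0],[0.001,0,-0.095,0,0],[0.001,0,-0.11,0,0],[0.001,0,-0.116,0,0],[0.001,0,-0.116,0,0],[0.001,0,-0.116,0,0],[0.001,0,-0.116,0,0]]}}

```text
time_s: 21.62
ee_pos: [631.1, -196.1, 23.2]
ee_rot: [70.9, 89.8, -18.0]
force: [0.5, 0.6, -0.4]
gripper_width: 0.7
```

Call:
{"method": "play_rows", "body": {"motion": [[0,0.003,0,0,0],[0,0.006,0,0,0],[0,0.009,0,0,0],[0,0.012,0,0,0],[0,0.015,0,0,0],[0,0.018,0,0,0],[0,0.021,0,0,0],[0,0.021,0,0,0]]}}

```text
time_s: 22.28
ee_pos: [629.5, -173.9, 20.9]
ee_rot: [-147.7, 90.0, 123.4]
force: [-0.3, -0.3, 0.1]
gripper_width: 0.5
```

Call:
{"method": "play_rows", "body": {"motion": [[0,0.001,-0.003,0,0],[0,0.002,-0.004,0,0],[0,0.004,-0.004,0,0],[0,0.006,-0.004,0,0],[0,0.008,-0.004,0,0],[0,0.01,-0.004,0,0],[0,0.012,-0.004,0,0],[0,0.012,-0.004,0,0]]}}

```text
time_s: 22.95
ee_pos: [629.2, -162.4, 16.8]
ee_rot: [-89.7, 90.0, -178.6]
force: [-1.0, -0.9, 0.0]
gripper_width: 0.3
```

Call:
{"method": "play_rows", "body": {"motion": [[0,0.0015,0,0,0],[0,0.003,0,0,0],[0,0.0045,0,0,0],[0,0.006,0,0,0],[-0.0002,0.0075,0,0,0],[-0.0002,0.008,0,0,0],[-0.0002,0.008,0,0,0],[-0.0002,0.008,0,0,0]]}}

```text
time_s: 23.62
ee_pos: [629.4, -154.3, 17.1]
ee_rot: [138.6, 90.0, 49.6]
force: [-1.2, -1.7, -1.3]
gripper_width: 0.5
```

Run:
```python
from h import *
s=stt(); c=grab_frame("wrist")
cv2.imwrite("pics/wrist11.png",cv2.resize(c["img"],None,fx=1.4,fy=1.4))
a=grab_frame("scene")["img"][165:325,185:375];cv2.imwrite("pics/scene11.png",cv2.resize(a,(712,600),interpolation=cv2.INTER_CUBIC))
```

```text
t 23.62 pos [ 629.4 -154.3   17.1] jaw 1.08 q6 -15.9 F [-1.2 -1.7 -1.3]
```

View pics/wrist11.png

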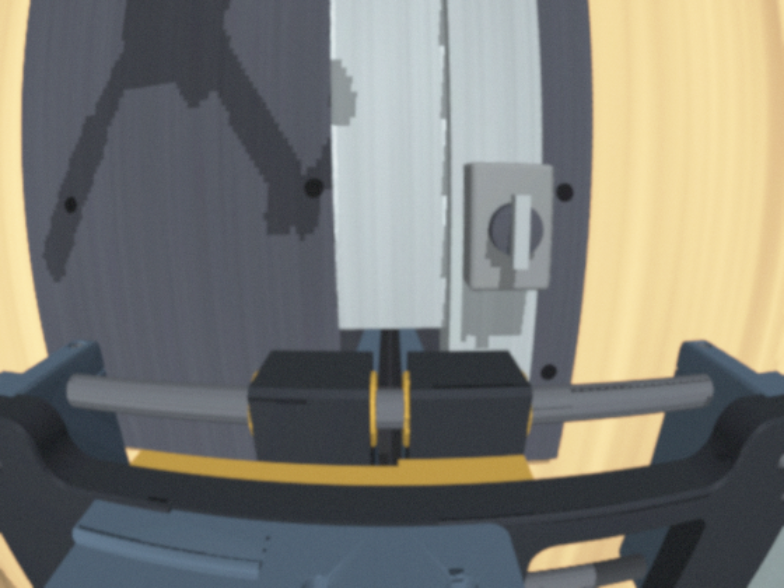

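View pics/scene11.png

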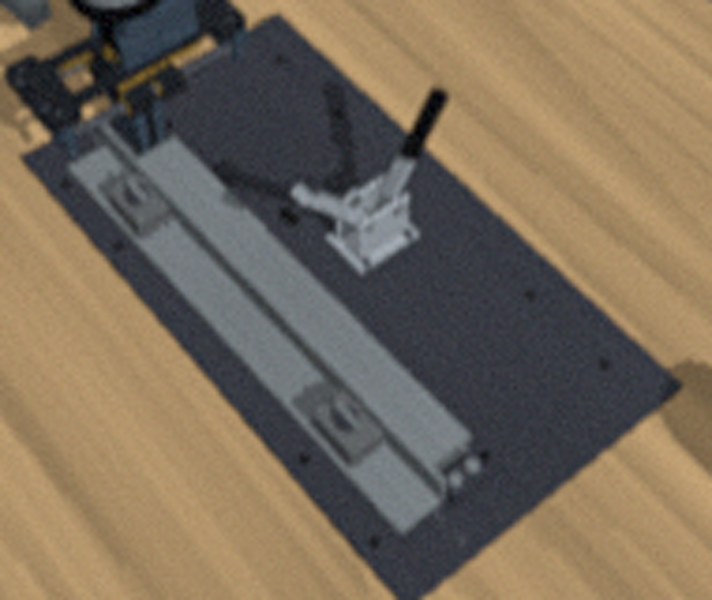

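Call:
{"method": "play_rows", "body": {"motion": [[0,0.001,0,0,0],[0,0.002,0,0,0],[0,0.003,0,0,0],[0,0.004,0,0,0],[0,0.005,0,0,0],[0,0.005,0,0,0],[0,0.005,0,0,0],[0,0.005,0,0,0]]}}

```text
time_s: 24.38
ee_pos: [629.5, -149.5, 17.1]
ee_rot: [104.0, 90.0, 15.1]
force: [-1.2, -3.7, 1.9]
gripper_width: 0.2
```

Call:
{"method": "play_rows", "body": {"motion": [[0,0.0005,0,0,0],[0,0.001,0,0,0],[0,0.0015,0,0,0],[0,0.002,0,0,0],[0,0.0025,0,0,0],[0,0.0025,0,0,0],[0,0.0025,0,0,0],[0,0.0025,0,0,0]]}}

```text
time_s: 25.05
ee_pos: [629.4, -147.2, 17.1]
ee_rot: [63.5, 90.0, -25.4]
force: [0.1, -5.6, 1.5]
gripper_width: 0.1
```

Call:
{"method": "play_rows", "body": {"motion": [[0,0.0005,0,0,0],[0,0.001,0,0,0],[0,0.0015,0,0,0],[0,0.0015,0,0,0],[0,0.0015,0,0,0],[0,0.0015,0,0,0],[0,0.0015,0,0,0],[0,0.0015,0,0,0]]}}

```text
time_s: 25.72
ee_pos: [629.4, -146.3, 17.1]
ee_rot: [17.7, 89.9, -71.2]
force: [-0.8, -6.9, 1.9]
gripper_width: 0.3
```

Run:
```python
from h import *
s=stt(); 
a=grab_frame("scene")["img"][165:325,185:375];cv2.imwrite("pics/scene12.png",cv2.resize(a,(712,600),interpolation=cv2.INTER_CUBIC))
b=grab_frame("side")["img"][165:330,220:370]; cv2.imwrite("pics/side12.png",cv2.resize(b,(545,600),interpolation=cv2.INTER_CUBIC))
```

```text
t 25.72 pos [ 629.4 -146.3   17.1] jaw 1.11 q6 -15.1 F [-0.8 -6.9  1.9]
```

View pics/scene12.png

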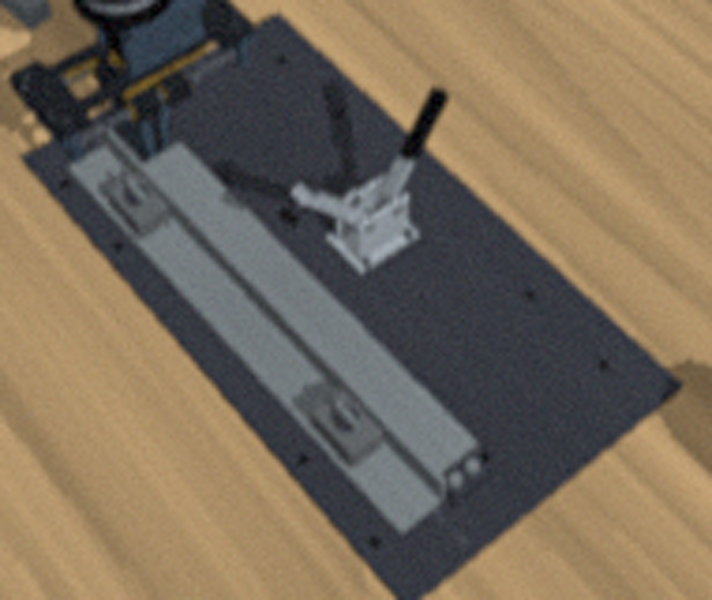

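View pics/side12.png

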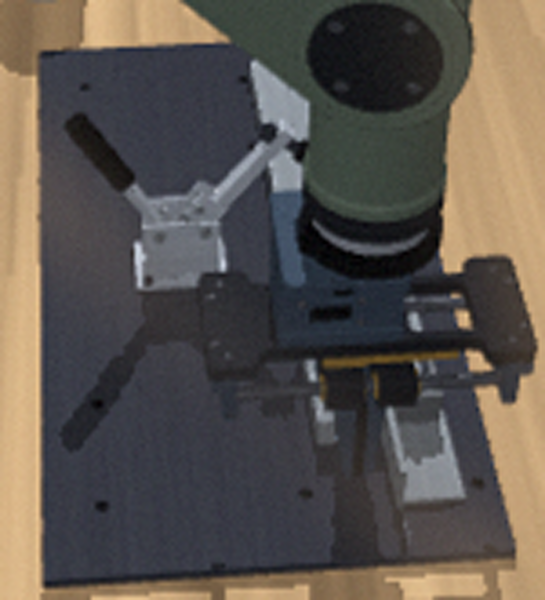

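Call:
{"method": "play_rows", "body": {"motion": [[0,0.0005,0,0,0],[0,0.001,0,0,0],[0,0.0015,0,0,0],[0,0.0015,0,0,0],[0,0.0015,0,0,0],[0,0.0015,0,0,0],[0,0.0015,0,0,0],[0,0.0015,0,0,0]]}}

```text
time_s: 26.48
ee_pos: [629.4, -146.2, 17.2]
ee_rot: [8.8, 89.8, -80.0]
force: [-1.9, -10.3, 1.7]
gripper_width: 0.2
```

Call:
{"method": "play_rows", "body": {"motion": [[0,-0.02,0,0,0],[0,-0.03,0.02,0,0],[0,-0.03,0.055,0,0],[0,-0.03,0.09,0,0],[0,-0.03,0.13,0,0],[0,-0.03,0.17,0,0],[0,-0.03,0.2,0,0],[0,-0.03,0.2,0,0]]}}

```text
time_s: 27.15
ee_pos: [633.0, -173.3, 224.9]
ee_rot: [85.5, 89.2, -3.4]
force: [1.3, 0.1, 0.2]
gripper_width: 0.5
```

Call:
{"method": "play_rows", "body": {"motion": [[-0.02,0.035,0,0,0],[-0.04,0.07,0,0,0],[-0.06,0.105,0,0,0],[-0.08,0.14,0,0,0],[-0.1,0.175,0,0,0],[-0.115,0.208,0,0,0],[-0.115,0.208,0,0,0],[-0.115,0.208,0,0,0]]}}

```text
time_s: 27.82
ee_pos: [513.3, 36.3, 216.7]
ee_rot: [-162.7, 89.9, 108.6]
force: [-0.2, -1.2, -0.1]
gripper_width: 0.7
```

Run:
```python
from h import *
s=stt(); c=grab_frame("wrist")
cv2.imwrite("pics/wrist13.png",cv2.resize(c["img"][:280],None,fx=1.4,fy=1.4))
b=grab_frame("side")["img"][165:330,220:370]; cv2.imwrite("pics/side13.png",cv2.resize(b,(545,600),interpolation=cv2.INTER_CUBIC))
for l in ("clamp_hinge","clamp_grip"):
  print(l,[ (r["conf"],wz(s,c,r["point"],48 if l=="clamp_hinge" else 113).round(1)) for r in finder.spot_point(c,l)])
```

```text
t 27.82 pos [513.3  36.3 216.7] jaw 1.28 q6 1.4 F [-0.2 -1.2 -0.1]
clamp_hinge [(0.77, array([522.1,  31.2,  48. ]))]
clamp_grip [(0.73, array([482.4,  32.1, 113. ]))]
```

View pics/wrist13.png

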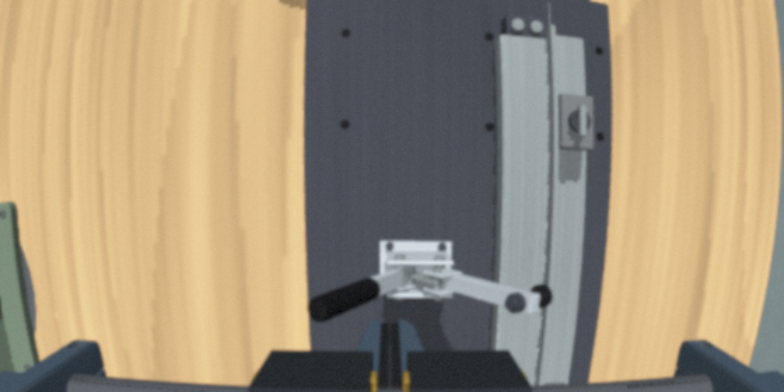

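View pics/side13.png

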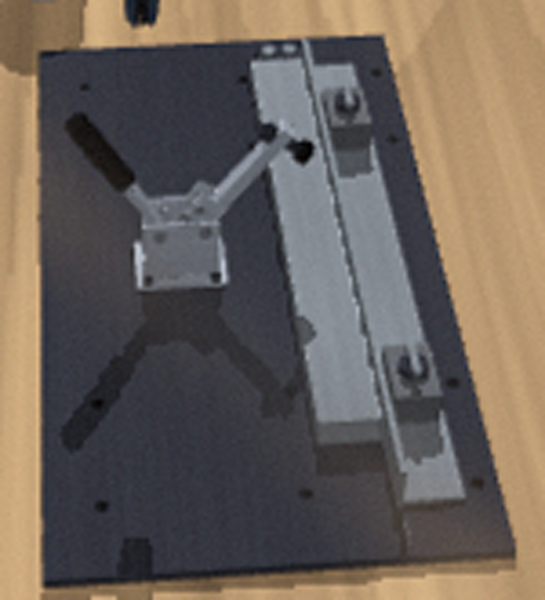

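Call:
{"method": "play_rows", "body": {"motion": [[-0.001,-0.004,-0.02,0,0],[-0.001,-0.004,-0.05,0,0],[-0.001,-0.004,-0.075,0,0],[-0.001,-0.004,-0.09,0,0],[-0.001,-0.004,-0.097,0,0],[-0.001,-0.004,-0.097,0,0],[-0.001,-0.004,-0.097,0,0],[-0.001,-0.004,-0.097,0,0]]}}

```text
time_s: 28.68
ee_pos: [514.5, 29.6, 121.1]
ee_rot: [92.8, 89.9, 3.9]
force: [0.8, 0.5, 0.5]
gripper_width: 0.4
```

Run:
```python
from h import *
s=stt(); c=grab_frame("wrist")
cv2.imwrite("pics/wrist14.png",cv2.resize(c["img"][:280],None,fx=1.4,fy=1.4))
b=grab_frame("side")["img"][165:330,220:370]; cv2.imwrite("pics/side14.png",cv2.resize(b,(545,600),interpolation=cv2.INTER_CUBIC))
```

```text
t 28.68 pos [514.5  29.6 121.1] jaw 1.05 q6 1.0 F [0.8 0.5 0.5]
```

View pics/wrist14.png

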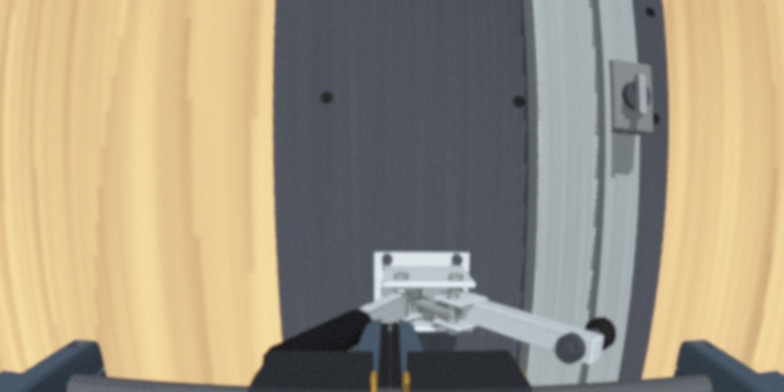

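View pics/side14.png

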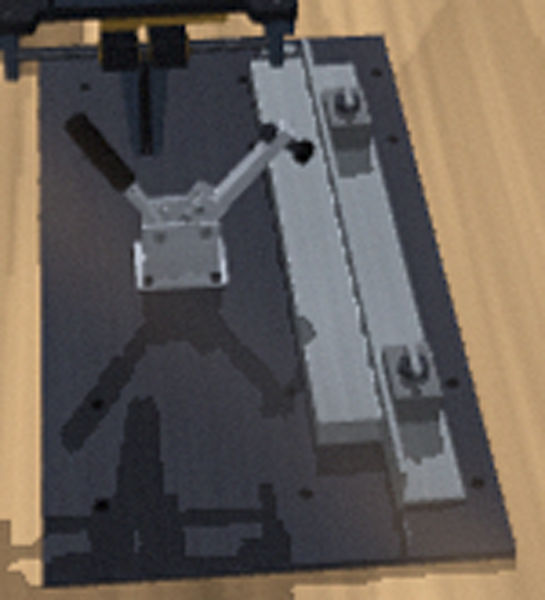

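Call:
{"method": "play_rows", "body": {"motion": [[-0.003,0.003,-0.001,0,0],[-0.006,0.003,-0.002,0,0],[-0.009,0.003,-0.003,0,0],[-0.012,0.003,-0.005,0,0],[-0.016,0.003,-0.007,0,0],[-0.02,0.003,-0.009,0,0],[-0.024,0.003,-0.012,0,0],[-0.027,0.003,-0.014,0,0]]}}

```text
time_s: 29.45
ee_pos: [486.1, 32.8, 106.0]
ee_rot: [83.5, 90.0, -5.4]
force: [0.6, -0.3, 2.2]
gripper_width: 0.3
```

Call:
{"method": "play_rows", "body": {"motion": [[-0.004,0,-0.004,0,0],[-0.008,0,-0.008,0,0],[-0.012,0,-0.012,0,0],[-0.015,0,-0.016,0,0],[-0.018,0,-0.021,0,0],[-0.021,0,-0.026,0,0],[-0.023,0,-0.031,0,0],[-0.023,0,-0.031,0,0]]}}

```text
time_s: 30.12
ee_pos: [462.0, 32.8, 73.7]
ee_rot: [-88.0, 89.8, -176.9]
force: [-0.6, -0.7, 0.5]
gripper_width: 0.4
```

Run:
```python
from h import *
s=stt()
b=grab_frame("side")["img"][165:330,220:370]; cv2.imwrite("pics/side15.png",cv2.resize(b,(545,600),interpolation=cv2.INTER_CUBIC))
```

```text
t 30.12 pos [462.   32.8  73.7] jaw 1.09 q6 1.6 F [-0.6 -0.7  0.5]
```

View pics/side15.png

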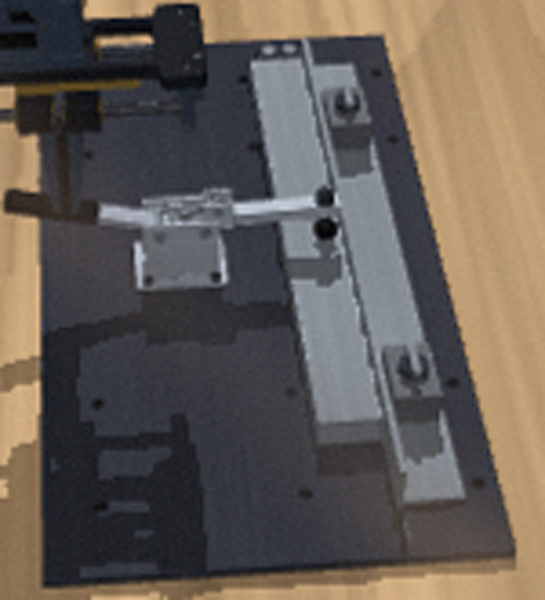

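Handle is nearly level and the arm has come down over the tube. Pressing on.

Call:
{"method": "play_rows", "body": {"motion": [[-0.001,0,-0.003,0,0],[-0.002,0,-0.006,0,0],[-0.003,0,-0.009,0,0],[-0.003,0,-0.011,0,0],[-0.003,0,-0.013,0,0],[-0.003,0,-0.014,0,0],[-0.003,0,-0.014,0,0],[-0.003,0,-0.014,0,0]]}}

```text
time_s: 30.83
ee_pos: [460.5, 32.9, 60.8]
ee_rot: [83.1, 90.0, -5.8]
force: [-0.7, 0.4, -0.0]
gripper_width: 0.1
```

Call:
{"method": "play_rows", "body": {"motion": [[0,0,-0.001,0,0],[0,0,-0.002,0,0],[0,0,-0.003,0,0],[0,0,-0.003,0,0],[0,0,-0.003,0,0],[0,0,-0.003,0,0],[0,0,-0.003,0,0],[0,0,-0.003,0,0]]}}

```text
time_s: 31.5
ee_pos: [460.4, 32.9, 58.0]
ee_rot: [82.5, 90.0, -6.4]
force: [-0.1, 1.2, 0.3]
gripper_width: 0.5
```

Call:
{"method": "play_rows", "body": {"motion": [[0,0,-0.001,0,0],[0,0,-0.002,0,0],[0,0,-0.002,0,0],[0,0,-0.002,0,0],[0,0,-0.002,0,0],[0,0,-0.002,0,0],[0,0,-0.002,0,0],[0,0,-0.002,0,0]]}}

```text
time_s: 32.17
ee_pos: [460.2, 32.9, 56.0]
ee_rot: [-84.1, 90.0, -173.0]
force: [-2.7, -0.5, 5.1]
gripper_width: 0.4
```

Run:
```python
from h import *
s=stt()
b=grab_frame("side")["img"][165:330,200:370]; cv2.imwrite("pics/side16.png",cv2.resize(b,(618,600),interpolation=cv2.INTER_CUBIC))
```

```text
t 32.17 pos [460.2  32.9  56. ] jaw 1.09 q6 1.6 F [-2.7 -0.5  5.1]
```

View pics/side16.png

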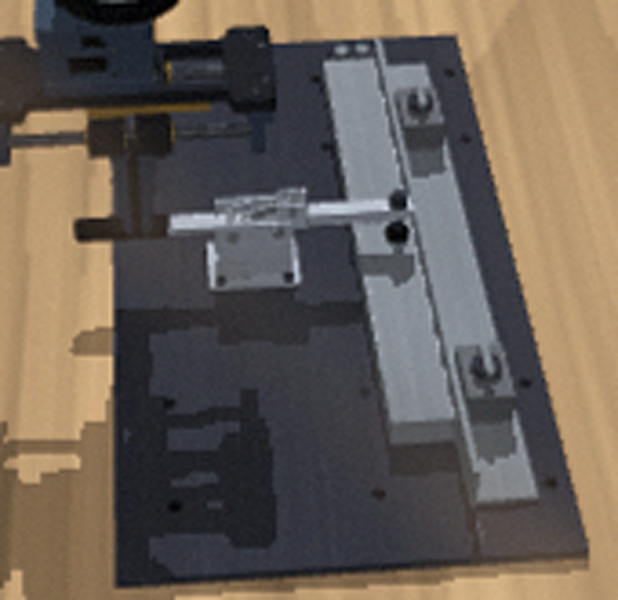

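Call:
{"method": "play_rows", "body": {"motion": [[0,0,-0.001,0,0],[0,0,-0.002,0,0],[0,0,-0.002,0,0],[0,0,-0.002,0,0],[0,0,-0.002,0,0],[0,0,-0.002,0,0],[0,0,-0.002,0,0],[0,0,-0.002,0,0]]}}

```text
time_s: 32.88
ee_pos: [460.3, 32.9, 55.7]
ee_rot: [89.4, 90.0, 0.5]
force: [-6.6, -0.2, 18.7]
gripper_width: 0.6
```

Call:
{"method": "play_rows", "body": {"motion": [[0,0,-0.001,0,0],[0,0,-0.0015,0,0],[0,0,-0.0015,0,0],[0,0,-0.0015,0,0],[0,0,-0.0015,0,0],[0,0,-0.0015,0,0],[0,0,-0.0015,0,0],[0,0,-0.0015,0,0]]}}

```text
time_s: 33.55
ee_pos: [460.3, 32.9, 55.4]
ee_rot: [91.2, 89.9, 2.2]
force: [-8.9, -1.1, 30.8]
gripper_width: 0.3
```

Call:
{"method": "play_rows", "body": {"motion": [[0,0,0.01,0,0],[0,0,0.04,0,0],[0,0,0.08,0,0],[0,0,0.12,0,0],[0,0,0.16,0,0],[0,-0.03,0.18,0,0],[0,-0.07,0.18,0,0],[0,-0.1,0.18,0,0]]}}

```text
time_s: 34.22
ee_pos: [461.6, -68.9, 234.2]
ee_rot: [70.4, 89.7, -18.4]
force: [0.3, 0.6, -0.1]
gripper_width: 0.7
```

Call:
{"method": "play_rows", "body": {"motion": [[0,-0.04,0,0,0],[0,-0.08,0,0,0],[0,-0.1,0,0,0],[0,-0.1,0,0,0],[0,-0.1,0,0,0],[0,-0.1,0,0,0],[0,-0.1,0,0,0],[0,-0.1,0,0,0]]}}

```text
time_s: 34.88
ee_pos: [460.5, -165.9, 232.5]
ee_rot: [131.7, 90.0, 42.9]
force: [-1.5, -1.0, -0.3]
gripper_width: 0.4
```

Run:
```python
from h import *
s=stt()
B=grab_frame("side"); b=B["img"][165:330,200:370]; cv2.imwrite("pics/side17.png",cv2.resize(b,(618,600),interpolation=cv2.INTER_CUBIC))
A=grab_frame("scene");a=A["img"][165:325,185:375];cv2.imwrite("pics/scene17.png",cv2.resize(a,(712,600),interpolation=cv2.INTER_CUBIC))
for l in ("clamp_hinge","clamp_grip","tube_mid","tin","lid","hammer"):
  ra=finder.spot_point(A,l);rb=finder.spot_point(B,l); print(l, tri((A,B),(ra[0]["point"],rb[0]["point"])) if ra and rb else (ra,rb))
```

```text
t 34.88 pos [ 460.5 -165.9  232.5] jaw 1.19 q6 -22.4 F [-1.5 -1.  -0.3]
clamp_hinge (array([519.2709423 ,  33.46673068,  49.4507144 ]), array([10.78190629]))
clamp_grip (array([443.82889482,  34.30388022,  43.96143539]), array([8.58914142]))
tube_mid (array([620.71897079,  48.9770783 ,  11.91742036]), array([8.83415873]))
tin (array([552.36292942, 377.47497732,  66.67608704]), array([101.61498585]))
lid (array([617.1385283 , 436.66919227, -16.47157853]), array([5.91141871]))
hammer (array([ 5.10184265e+02, -3.98068194e+02, -3.54334479e-01]), array([1.10641943]))
```

View pics/side17.png

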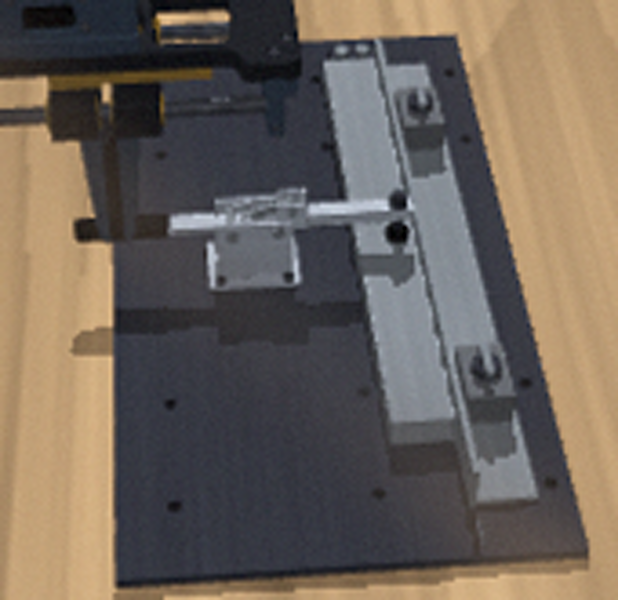

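View pics/scene17.png

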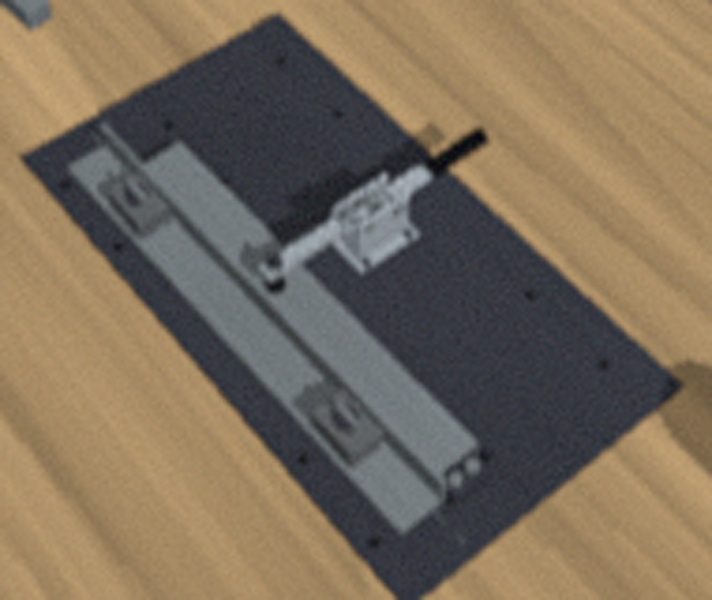

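Run:
```python
from h import *
print(job_done())
```

```text
the job is handed in; nothing more can be done
None
```

The tube is bedded along the fence, its end is against the end stop, and the clamp handle is pressed fully down. I handed the job in at about 35 s of the 72 s allowed.

- **Pressing to the fence:** I pressed on the end-stop side first (about 9.6 N along x), then on the other side (about 9.5 N). The tube had stopped moving both times. The first press closed only that end; the second brought the rest in, and the side and scene pictures then showed the tube lying along the whole fence. The fence showed no movement.
- **Sliding to the stop:** I pushed the tube's other end about 21 mm until it stopped moving, at about 10 N. The pictures show it touching the end stop.
- **Clamping:** I pressed the handle along its arc to its firm stop. The tool height there was 55.4 mm against about 56 mm expected, with about 31 N down at the end. After I lifted off, the handle stayed level with the foot over the tube.

**Last checks:**
- **Robot:** it stood clear of everything at hand-in, with force readings down to noise.
- **Network fixes:** several were loose after the clamping, with ray misses of about 9 to 11 mm for the tube and clamp points.
- **Bystanders:** the tin's final fix failed, because the two cameras' sightings were about 100 mm apart. The final pictures were cropped to the fixture and leave the tin and lid out. The arm never went near the tin, and the lid and hammer fixes agree with the first ones to within about 7 mm.
- **Not repeated:** I did not press the tube again after the slide. That it is still bedded rests on the pictures.

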